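# Set and lock the throttle, then open the air shut-off

## Task

Bring the bench air line back into service: turn the throttle knob until its pointer stands on the long mark of its dial, then swing the pin of the lock ring under the knob clockwise until the ring is fully tight, without losing the setting. After that open the long shut-off lever all the way, so that it lies along the pipe. Leave the small drain cock shut, and the vial, die and bearing standing where they are.

Things in the scene. Friction and masses are not known exactly. Their poses are not given: they have to be found in the camera images.
- air_manifold: Air manifold fixed to the table: base plate 90 x 275 x 10 mm with a level steel pipe, 21 mm diameter, along its y, top 91 mm high. Origin on the table under the pipe axis; front is -x, z up. Vertical axes in its frame: shut-off lever (0, -60 mm), drain cock (-30, -12), throttle with dial, lock ring and knob (0, 75), face-up gauge 40 mm wide, 110 mm high (0, 134).
- throttle_knob (a joint): Black pointer knob, topmost over the dial. Rad, growing clockwise seen from above, -1.4 to 1.4; 0 = pointer on the long mark, which faces the manifold's front (-x). The other marks are short, 0.28 rad apart. Starts between -1.1 and -0.5, so it must go clockwise. Light friction (0.05 N m), stays where it is left.
- knob_grip (a point): On the knob's axis, mid-grip, 151 mm above the table. The grip is an upright bar 12 mm wide (point's y), from 20 mm on its +x side to the nose 24 mm out on its -x side, 134 to 161 mm high: pinch it across, closing along the point's y. Turns with the knob; its -x is where the pointer (white line on top, white nub below) shows.
- lock_ring (a joint): Knurled steel ring, 48 mm diameter, 107 to 118 mm high, between dial and knob, with a radial arm and upright pin. Rad, growing clockwise from above; 0 to 0.25 at the start (loose), 1.05 = tight against its stop. Friction 0.12 N m, stays where left. It does not drag the knob, and in this model does not block it.
- ring_pin (a point): On the axis of the ring's upright pin, 12 mm diameter, top 135 mm above the table, this point 127 mm; 68 mm from the knob's axis on a round arm, 8 mm thick, top 117 mm high. Tight, it stands 59 mm from the throttle axis towards manifold -y and 34 mm towards the front (-x); at joint 0 as far to the rear. Swings about the throttle axis.
- shutoff_lever (a joint): Long shut-off lever with black sleeve. Rad, growing counter-clockwise from above; 0 = closed, across the pipe, pointing to the front (manifold -x); 1.571 = fully open against its stop, along the pipe, pointing to manifold -y. Starts between 0 and 0.2. Friction 0.12 N m, stays where it is left.
- lever_grip (a point): Middle of the lever's sleeve, 126 mm above the table, 72 mm from the lever's axis. The sleeve is 18 mm wide (point's y), 14 mm high and runs from 30 to 102 mm from the axis; the point turns with the lever, its -x points to the lever's tip.
- drain_cock (a joint): Small steel tab, 34 x 7 mm, of the drain cock at the pipe's front; 0 = shut (tab along the pipe), 1.571 = open. Light friction. It must stay shut.
- vial_open: Open glass vial, 30 mm diameter, 67 mm tall, standing on the table behind the manifold near its throttle end; origin at the centre of its underside, z up. Leave it alone.
- crimp_die: Turned steel crimp die, 44 mm diameter, 34 mm tall, on the thin black mat behind the manifold; origin at the centre of its underside. Leave it alone.
- bearing: Ball bearing, 40 mm diameter, 12 mm tall, lying on the table in front of the manifold; origin at the centre of its underside. Leave it alone.

How it is judged (in metres and radians):
On the way, in this order (a step that is already met when the one before it is completed fails the run):
1. the throttle pointer stands on the long mark while the lock ring is still loose and the shut-off closed (value of joint throttle_knob between -0.12 and 0.12 rad and value of joint each of lock_ring, shutoff_lever below 0.5 rad), for 0.2 s.
2. the lock ring is tight with the setting kept, the shut-off still closed (value of joint lock_ring above 0.95 rad and value of joint throttle_knob between -0.12 and 0.12 rad and value of joint shutoff_lever below 0.5 rad), for 0.2 s.
At the end, for the whole second after the job is handed in: The shut-off lever is open to within 0.1 rad of its stop, the lock ring tight to within 0.1 rad of its stop, the throttle pointer within 0.12 rad of the long mark, the drain cock shut (under 0.2 rad), and the vial upright and, like die and bearing, within 20 mm of its start (value of joint shutoff_lever above 1.47 rad and value of joint lock_ring above 0.95 rad and value of joint throttle_knob between -0.12 and 0.12 rad and value of joint drain_cock below 0.2 rad and distance of each of vial_open, crimp_die, bearing from where it was at the start of the episode below 0.02 m and angle between vial_open's own z axis and vertical below 0.2 rad); the robot touches nothing.
It fails at once if the drain cock is opened (value of joint drain_cock above 0.35 rad).
It fails at once if the vial is knocked over (angle between vial_open's own z axis and vertical above 0.5 rad).
It fails at once if the vial, die or bearing is shoved away (distance of any of vial_open, crimp_die, bearing from where it was at the start of the episode above 0.03 m).
It also fails if it takes over 66 s, if anything falls off the work surface, if the arm or the gripper's body presses on something with over 40 N, if the wrist force passes 120 N, or if a joint passes its speed limit or range.

## Robot

A 7-joint arm with a two-finger parallel gripper is mounted at the origin on a cart in front of the work surface, level with it; the furniture and walls round the work are solid. World frame = base frame: x ahead of the robot, y to its left, z up, the work surface at z = 0. Lengths are in m, angles in degrees, forces in N, time in s.
With the tool pointing down it reaches from about 0.4 to 0.9 m from the base axis. Payload 5.6 kg.
Tool frame: the origin (TCP) lies at the very end of the fingers, on their centre line; the grasp point (between the pads) lies 19 mm behind it; z points along the fingers, y is the direction in which the jaws open and shut (so a half turn about z gives the same grasp; the last joint's range is limited). The gripper opens to 92 mm and grips with 3 to 60 N. Pads are 20 mm wide; open, the fingers measure 128 mm over their backs; the gripper's body (75 mm by 189 mm) begins 69 mm behind the grasp point.
Start: joints at [69.099, 26.786, -0.665, 91.828, 0.344, 61.387, -3.226], TCP at [0.206, -0.617, 0.215] pointing down, gripper open.
Joint ranges: [-144.91, 144.91], [-17.63, 115.5], [-89.93, 88.59], [15.96, 139.68], [-74.01, 254.01], [8.47, 105.57], [-167.45, 167.45]. Speed limits (degrees/s): [147.25, 147.25, 180, 180, 180, 180, 180].

## Interface

Orientations are given as a 3x3 rotation matrix whose columns are the frame's x, y, z axes.
In Python, from bench import observe, cams, job gives the robot as it stands.
- The arm moves only by the tool drive_tool, never from a script. Its argument "plan" is a list of rows, each a list of 3 entries, a list of its own where there are three numbers: the opening, from 0 (shut) to 1 (fully open), then the shift along the tool's x, y, z in cm, then the turn, a rotation vector about the tool's x, y, z in rad. A call has exactly 8 rows; each row shifts and turns the pose as measured when the row begins, along the tool's axes as they then stand; what a row does not reach is not made up. A row lasts 1/8 s, in which the tool goes at most 62.5 mm and 10.7 degrees, less where a joint would pass 70% of its speed; a pose out of reach is approached as far as the arm can. A call with a gripper value outside its range is refused whole. The fingers move at their own pace and stop on an object; the grip force is fixed at half the most. Time passes only in rows, so rows that do not move let the fingers close, or fill a call up. It gives the time, the measured TCP pose, the force and the opening at its end, in the units of the state.
- observe(): the state, without advancing time (a new reading comes with each control period).
- cams.get_image(name): name is "scene" or "top"; returns a dict with "pixels" (384x512x3 uint8, red, green, blue), "mtx" (3x3 intrinsics, pixels), "origin" and "orientation" of the camera in the world. Camera axes: x right, y up, looking along -z (the intrinsics and any distortion apply to the point x, -y, -z); pixel columns grow to the right and rows downward; lengths in m; the calibration is good to about 2 mm. A picture is of the moment at which its call begins. There is no depth.
- job.job_done(): hands the job in, once; it reports no verdict.
The state is a dict: "clock": time; "joints": joint angles; "qd": joint speeds; "joint_torque": joint torques, N m; "ee_pos": TCP position; "eef_rot": TCP orientation; "wrist_force": force on the tool from outside, world axes, zero at the start; "wrist_torque": the same for the moment, N m; "gripper_width": finger opening in m.
Only numpy, scipy, OpenCV 4.12 (cv2) and the standard library are available. Lean on these libraries where they do the work, as an engineer would, in place of code of your own. Each camera call takes 0.05 s, during which the arm holds its last target. There are 200 camera calls.

## Working session

There is one attempt and no reset: what is moved stays moved. The work goes in short steps, Python scripts to look and compute and a tool call to move; the robot and the scene stay as the last step left them, time stands still between calls to the robot, and variables do not carry over. Pictures are saved under pics/ and viewed, about 8 in all and at most 12, crops included, and the job is handed in when it is done.

Besides the shell and the picture viewer there is one more tool, called in YAML: its name, and indented under it one key for each argument. drive_tool: Moves the arm, as the interface text tells. Its arguments: {"type":"object","properties":{"plan":{"type":"array"}},"required":["plan"]}

```bash
mkdir -p pics; ls; cat > h.py <<'E'
import numpy as np, cv2
from bench import observe, cams, job
def snap(n,f):
    d=cams.get_image(n); cv2.imwrite(f,d['pixels'][:,:,::-1]); np.savez(f[:-4]+'.npz',**{k:np.array(d[k]) for k in('mtx','origin','orientation')}); return d
def load(f): return dict(np.load(f))
def ray(d,u,v,z):
    K=d['mtx']; p=np.linalg.inv(K)@[u,v,1]; w=d['orientation']@[p[0],-p[1],-p[2]]; o=d['origin']
    return o+w*(z-o[2])/w[2]
def proj(d,P):
    c=d['orientation'].T@(np.array(P)-d['origin']); q=d['mtx']@[c[0],-c[1],-c[2]]; return q[:2]/q[2]
E
python3 - <<'E'
from h import *
for n in('scene','top'):
    d=snap(n,f'pics/{n}0.png'); print({k:(np.round(d[k],3).tolist() if k!='pixels' else 0) for k in d})
s=observe(); print(s)
E
```

```text
pics
{'pixels': 0, 'mtx': [[390.73, 0.0, 257.595], [0.0, 390.73, 191.678], [0.0, 0.0, 1.0]], 'origin': [-0.019, 0.32, 0.575], 'orientation': [[-0.454, 0.46, -0.763], [-0.891, -0.234, 0.389], [0.0, 0.856, 0.516]]}
{'pixels': 0, 'mtx': [[388.517, 0.0, 257.559], [0.0, 388.517, 195.755], [0.0, 0.0, 1.0]], 'origin': [0.452, -0.024, 0.981], 'orientation': [[0.027, 0.981, -0.19], [-1.0, 0.029, 0.007], [0.013, 0.189, 0.982]]}
{'clock': 0.1, 'joints': array([69.09785525, 26.8329902 , -0.66395721, 91.87563557,  0.34527742,
       61.38732114, -3.22547305]), 'qd': array([-0.04219461, -0.15120841, -0.003538  , -0.13029522,  0.07086149,
       -0.02578492,  0.0089635 ]), 'joint_torque': array([ 7.75488061e-04, -5.21648884e+01, -1.28859555e-02, -2.44368035e+01,
       -5.68223884e-02,  1.40727780e-02,  5.35230322e-05]), 'ee_pos': array([ 0.20533613, -0.61615176,  0.21371262]), 'eef_rot': array([[ 9.48683035e-01,  3.16227875e-01, -6.56284078e-04],
       [ 3.16228522e-01, -9.48681854e-01,  1.50401718e-03],
       [-1.46992639e-04, -1.63437132e-03, -9.99998654e-01]]), 'wrist_force': array([-0.20735865, -0.1440562 , -0.28420843]), 'wrist_torque': array([ 0.01231621, -0.01385673,  0.00103311]), 'gripper_width': 0.09185656365603705}
```

View pics/top0.png

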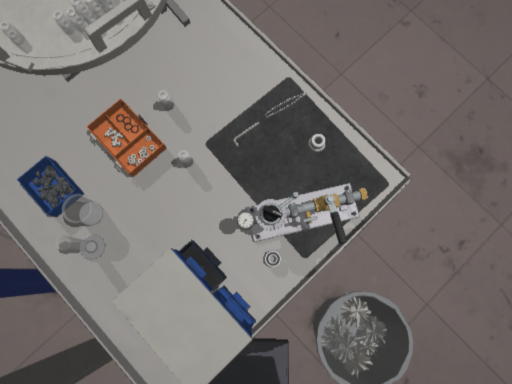

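View pics/scene0.png

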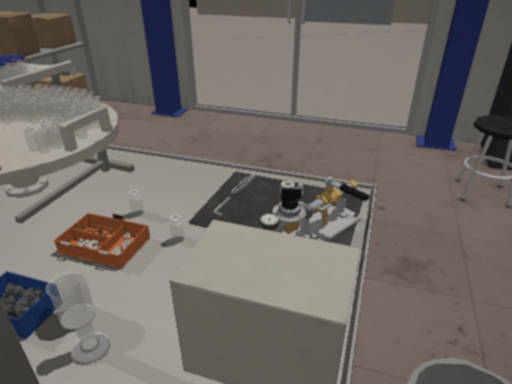

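```bash
python3 - <<'E'
from h import *
a=cv2.imread('pics/top0.png')[165:265,225:385]; cv2.imwrite('pics/c1.png',cv2.resize(a,None,fx=5,fy=5,interpolation=cv2.INTER_CUBIC))
d=load('pics/top0.npz')
for n,u,v,z in [('gauge',246,220,.11),('knob',270,213,.16),('box',115,300,.15),('box',165,250,.15),('box',250,335,.15),('bear',272,259,.01),('vial',318,142,.03),('goldend',363,194,.08)]: print(n,ray(d,u,v,z).round(3))
E
```

```text
gauge [ 0.564 -0.006  0.11 ]
knob [ 0.574 -0.057  0.16 ]
box [0.385 0.258 0.15 ]
box [0.49  0.163 0.15 ]
box [ 0.323 -0.022  0.15 ]
bear [ 0.482 -0.071  0.01 ]
vial [ 0.781 -0.182  0.03 ]
goldend [ 0.638 -0.28   0.08 ]
```

View pics/c1.png

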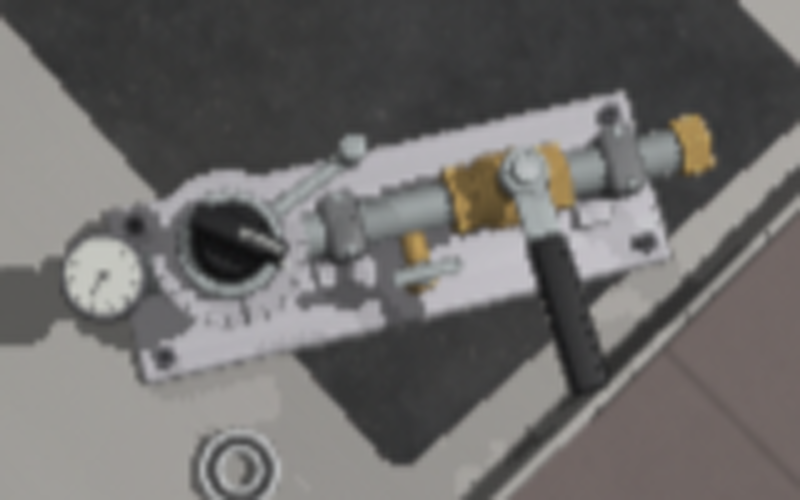

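```bash
cat >> h.py <<'E'
def c1(u,v,z): return ray(load('pics/top0.npz'),225+u/5,165+v/5,z)
E
python3 - <<'E'
from h import *
g=c1(102,277,.11);l=c1(524,168,.137);k=c1(230,245,.112)
print(g,l,k,np.linalg.norm((g-l)[:2]),np.linalg.norm((g-k)[:2]))
y=(g-l)[:2];y/=np.linalg.norm(y);x=np.array([y[1],-y[0]]);print('yaw',np.degrees(np.arctan2(x[1],x[0])))
c=(g[:2]-134*.001*y+l[:2]+.06*y)/2; print('origin',c)
f=lambda p:(np.array([(p[:2]-c)@x,(p[:2]-c)@y])*1000).round(1)
for n,p in dict(gauge=g,lev=l,knob=k,pin=c1(353,147,.135),tip=c1(283,250,.161),tail=c1(195,215,.161),levtip=c1(590,385,.133),bear=c1(238,468,.012),cock=c1(428,270,.08),longmark=c1(245,310,.1)).items(): print(n,f(p),p.round(3))
d=load('pics/top0.npz')
for n,u,v,z in [('vial/die',318,142,.034),('corner',409,177,0),('v2',184,158,.067),('v3',164,97,.067)]: print(n,ray(d,u,v,z).round(3),f(ray(d,u,v,z)))
E
```

```text
[ 0.56288971 -0.00421157  0.11      ] [ 0.61334019 -0.19004673  0.137     ] [ 0.57882249 -0.06157028  0.112     ] 0.19256156815594352 0.05953045180554054
yaw 15.188568618751388
origin [ 0.59780883 -0.1328367 ]
gauge [ -0.  133.3] [ 0.563 -0.004  0.11 ]
lev [ -0.  -59.3] [ 0.613 -0.19   0.137]
knob [ 0.3 73.8] [ 0.579 -0.062  0.112]
pin [27.2 11.8] [ 0.621 -0.114  0.135]
tip [-13.4  56.2] [ 0.57  -0.082  0.161]
tail [10.1 89.1] [ 0.584 -0.044  0.161]
levtip [-98.9 -62.3] [ 0.519 -0.219  0.133]
bear [-95.3  88.8] [ 0.483 -0.072  0.012]
cock [-28.7 -16.1] [ 0.574 -0.156  0.08 ]
longmark [-28.7  73.4] [ 0.551 -0.07   0.1  ]
vial/die [ 0.779 -0.181  0.034] [162.5 -94.4]
corner [ 0.703 -0.425  0.   ] [  25.  -309.1]
v2 [0.717 0.151 0.067] [189.4 242.9]
v3 [0.874 0.211 0.067] [357.  259.7]
```

```bash
python3 - <<'E'
from h import *
t=load('pics/top0.npz');s=load('pics/scene0.npz')
def dirn(d,u,v): p=np.linalg.inv(d['mtx'])@[u,v,1]; return d['orientation']@[p[0],-p[1],-p[2]]
def tri(a,b):
    A=dirn(t,*a);B=dirn(s,*b);q,_,_,_=np.linalg.lstsq(np.c_[A,-B],s['origin']-t['origin'],rcond=None)
    P=t['origin']+A*q[0];Q=s['origin']+B*q[1];return P.round(3),Q.round(3)
for a,b in [((172,252),(197,228)),((250,335),(357,247)),((115,300),(183,312)),((271,210),(291,185))]: print(a,b,tri(a,b))
for P in [(0,0,0),(0,0,.3),(.206,-.617,.2)]: print(P,proj(t,P),proj(s,P))
# mark overlays
o=np.array([.5978,-.1328]);th=np.radians(15.19);R=np.array([[np.cos(th),-np.sin(th)],[np.sin(th),np.cos(th)]])
for n,p,z in [('knob',(0,75),.161),('gauge',(0,134),.11),('lev',(0,-60),.135)]:
    w=o+R@np.array(p)/1000; print(n,w,proj(s,[*w,z]))
E
```

```text
(172, 252) (197, 228) (array([0.485, 0.142, 0.179]), array([0.498, 0.17 , 0.185]))
(250, 335) (357, 247) (array([ 0.33 , -0.022,  0.196]), array([ 0.327, -0.027,  0.196]))
(115, 300) (183, 312) (array([0.385, 0.259, 0.148]), array([0.374, 0.238, 0.142]))
(271, 210) (291, 185) (array([ 0.579, -0.059,  0.166]), array([ 0.577, -0.063,  0.166]))
(0, 0, 0) [236.23536065 474.17519543] [504.68803451 557.84204224]
(0, 0, 0.3) [227.96968462 576.98539779] [641.01026863 402.5281824 ]
(0.206, -0.617, 0.2) [566.7456374  413.69331214] [649.40851779 190.5899978 ]
knob [ 0.57814844 -0.06042033] [289.64097279 187.13371168]
gauge [ 0.56268922 -0.00348166] [268.84523915 218.03225276]
lev [ 0.61352124 -0.19070373] [329.43580661 177.03755184]
```

```bash
python3 - <<'E'
from h import *
a=cv2.imread('pics/scene0.png')[150:384,170:390]; cv2.imwrite('pics/c2.png',cv2.resize(a,None,fx=2.5,fy=2.5,interpolation=cv2.INTER_CUBIC))
E
```

```text
(no output)
```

View pics/c2.png

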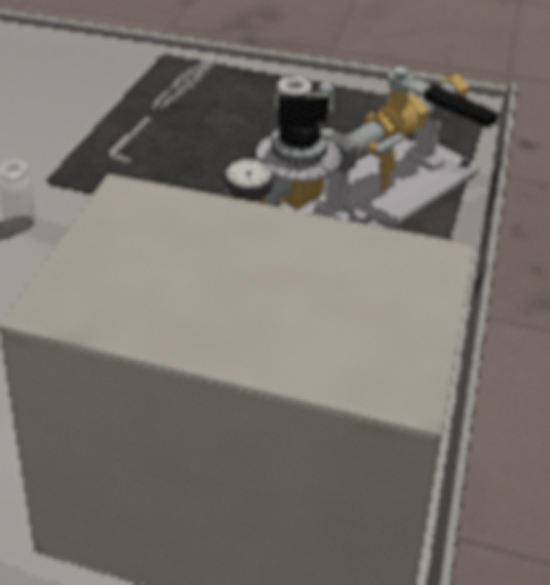

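drive_tool:
  plan:
    - [0.6, [3, -2.3, -2], [0, 0, 0]]
    - [0.6, [5, -3.9, -2], [0, 0, 0]]
    - [0.6, [5, -3.9, -1], [0, 0, 0]]
    - [0.6, [5, -3.9, -1], [0, 0, 0]]
    - [0.6, [5, -3.9, 0], [0, 0, 0]]
    - [0.6, [5, -3.9, 0], [0, 0, 0]]
    - [0.6, [5, -3.9, 0], [0, 0, 0]]
    - [0.6, [5, -3.9, 0], [0, 0, 0]]

```text
clock: 1.1
ee_pos: [0.4671, -0.2221, 0.2718]
eef_rot: [[0.952, 0.306, -0.004], [0.306, -0.952, 0.003], [-0.002, -0.004, -1.0]]
wrist_force: [0.9, -1.6, -0.9]
gripper_width: 0.0552
```

drive_tool:
  plan:
    - [0.6, [5, -3.9, 0], [0, 0, 0]]
    - [0.6, [5, -3.9, 0], [0, 0, 0]]
    - [0.6, [3, -2.5, 0], [0, 0, 0]]
    - [0.6, [0, 0, 0], [0, 0, -0.17]]
    - [0.6, [0, 0, 0], [0, 0, -0.17]]
    - [0.6, [0, 0, 0], [0, 0, -0.17]]
    - [0.6, [0, 0, 0], [0, 0, -0.17]]
    - [0.6, [0, 0, 0], [0, 0, -0.17]]

```text
clock: 2.1
ee_pos: [0.5589, -0.0763, 0.2688]
eef_rot: [[0.363, 0.932, -0.008], [0.932, -0.363, 0.007], [0.003, -0.01, -1.0]]
wrist_force: [0.7, 0.4, -0.2]
gripper_width: 0.0551
```

```bash
cat >> h.py <<'E'
O=np.array([.5978,-.1328]);TH=np.radians(15.19);RM=np.array([[np.cos(TH),-np.sin(TH)],[np.sin(TH),np.cos(TH)]])
def M(x,y,z=0): return np.r_[O+RM@(np.array([x,y])/1000),z/1000]
def rep(target=None,yawy=None):
    s=observe();R=s['eef_rot'];print('t',round(s['clock'],2),'pos',s['ee_pos'].round(4),'yaw y',np.degrees(np.arctan2(R[1,1],R[0,1])).round(1),'tilt',R[:,2].round(3),'F',s['wrist_force'].round(1),'q',s['joints'].round(0),'w',s['gripper_width'].round(4))
    if target is not None: print('tool shift cm',(R.T@(np.array(target)-s['ee_pos'])*100).round(2))
    if yawy is not None: print('turn z rad',np.radians(((np.degrees(np.arctan2(R[1,1],R[0,1]))-yawy+180)%360)-180).round(3))
    print('manifold xy mm',(RM.T@(s['ee_pos'][:2]-O)*1000).round(1))
E
python3 -c "
from h import *
rep(M(0,75,220),-20.3)"
```

```text
Traceback (most recent call last):
  File "h.py", line 15, in rep
    s=observe();R=s['eef_rot'];print('t',round(s['clock'],2),'pos',s['ee_pos'].round(4),'yaw y',np.degrees(np.arctan2(R[1,1],R[0,1])).round(1),'tilt',R[:,2].round(3),'F',s['wrist_force'].round(1),'q',s['joints'].round(0),'w',s['gripper_width'].round(4))
                                                                                                                                                                                                                                 ^^^^^^^^^^^^^^^^^^^^^^^^
AttributeError: 'float' object has no attribute 'round'
```

```bash
sed -i "s/s\['gripper_width'\].round(4)/round(s['gripper_width'],4)/" h.py
python3 -c "
from h import *
rep(M(0,75,220),-20.3)"
```

```text
t 2.1 pos [ 0.5589 -0.0763  0.2688] yaw y -21.3 tilt [-0.008  0.007 -1.   ] F [ 0.7  0.4 -0.2] q [ 28.  19. -29.  99.   9.  65. -25.] w 0.0551
tool shift cm [2.17 1.27 4.88]
turn z rad -0.017
manifold xy mm [-22.8  64.7]
```

drive_tool:
  plan:
    - [0.6, [1.1, 0.6, 1], [0, 0, -0.02]]
    - [0.6, [1.1, 0.6, 2], [0, 0, 0]]
    - [0.6, [0, 0, 2], [0, 0, 0]]
    - [0.6, [0, 0, 0], [0, 0, 0]]
    - [0.6, [0, 0, 0], [0, 0, 0]]
    - [0.6, [0, 0, 0], [0, 0, 0]]
    - [0.6, [0, 0, 0], [0, 0, 0]]
    - [0.6, [0, 0, 0], [0, 0, 0]]

```text
clock: 3.1
ee_pos: [0.5794, -0.0565, 0.2139]
eef_rot: [[0.351, 0.936, -0.01], [0.936, -0.351, 0.008], [0.004, -0.012, -1.0]]
wrist_force: [0.1, 0.6, -0.6]
gripper_width: 0.055
```

```bash
python3 -c "
from h import *
rep(M(0,75,134),-20.3)
d=snap('top','pics/top1.png');e=snap('scene','pics/scene1.png')
a=d['pixels'][160:260,220:340,::-1];b=e['pixels'][110:260,210:390,::-1]
cv2.imwrite('pics/c3.png',np.hstack([cv2.resize(a,(480,400),interpolation=2),cv2.resize(b,(480,400),interpolation=2)])[:, :800+160][:, ::1][:, :800])
"
```

```text
t 3.1 pos [ 0.5794 -0.0565  0.2139] yaw y -20.6 tilt [-0.01   0.008 -1.   ] F [ 0.1  0.6 -0.6] q [ 25.  24. -29. 100.  12.  60. -29.] w 0.055
tool shift cm [-0.44  0.12  7.98]
turn z rad -0.005
manifold xy mm [ 2.2 78.5]
```

View pics/c3.png

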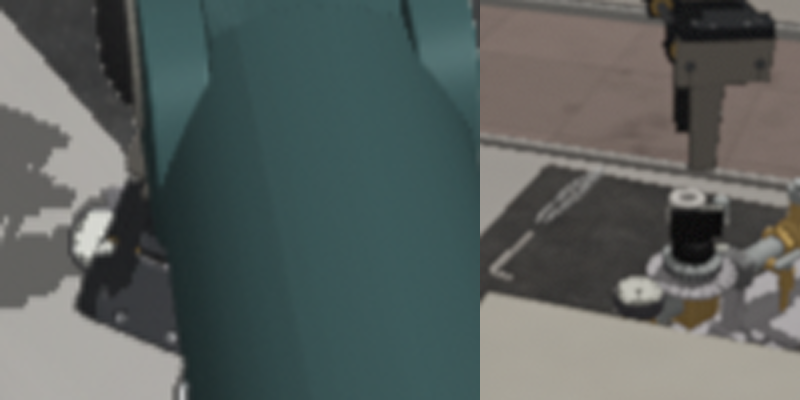

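drive_tool:
  plan:
    - [0.6, [-0.4, 0.1, 1.5], [-0.012, -0.004, 0]]
    - [0.6, [0, 0, 2], [0, 0, 0]]
    - [0.6, [0, 0, 2], [0, 0, 0]]
    - [0.6, [0, 0, 1.3], [0, 0, 0]]
    - [0.6, [0, 0, 0.7], [0, 0, 0]]
    - [0.6, [0, 0, 0], [0, 0, 0]]
    - [0.6, [0, 0, 0], [0, 0, 0]]
    - [0.6, [0, 0, 0], [0, 0, 0]]

```text
clock: 4.2
ee_pos: [0.5809, -0.0613, 0.1395]
eef_rot: [[0.353, 0.936, 0.006], [0.936, -0.353, -0.001], [0.001, 0.006, -1.0]]
wrist_force: [0.1, 0.4, -0.5]
gripper_width: 0.0551
```

```bash
python3 -c "
from h import *
rep(M(0,75,134),-20.3)
"
```

```text
t 4.2 pos [ 0.5809 -0.0613  0.1395] yaw y -20.6 tilt [ 0.006 -0.001 -1.   ] F [ 0.1  0.4 -0.5] q [ 23.  28. -27. 104.  16.  51. -31.] w 0.0551
tool shift cm [-0.02 -0.29  0.55]
turn z rad -0.006
manifold xy mm [ 2.5 73.4]
```

drive_tool:
  plan:
    - [0.6, [0, -0.3, 0.6], [0, 0, 0]]
    - [0.6, [0, 0, 0], [0, 0, 0]]
    - [0, [0, 0, 0], [0, 0, 0]]
    - [0, [0, 0, 0], [0, 0, 0]]
    - [0, [0, 0, 0], [0, 0, 0]]
    - [0, [0, 0, 0], [0, 0, 0]]
    - [0, [0, 0, 0], [0, 0, 0]]
    - [0, [0, 0, 0], [0, 0, 0]]

```text
clock: 5.2
ee_pos: [0.5776, -0.0588, 0.1361]
eef_rot: [[0.352, 0.936, 0.005], [0.936, -0.352, -0.001], [0.001, 0.005, -1.0]]
wrist_force: [-0.6, -0.1, -0.6]
gripper_width: 0.0118
```

```bash
python3 -c "
from h import *
rep(M(0,75,134),-74.8)
"
```

```text
t 5.2 pos [ 0.5776 -0.0588  0.1361] yaw y -20.6 tilt [ 0.005 -0.001 -1.   ] F [-0.6 -0.1 -0.6] q [ 23.  28. -27. 104.  16.  51. -32.] w 0.0118
tool shift cm [-0.13  0.11  0.21]
turn z rad 0.945
manifold xy mm [-0.1 76.7]
```

drive_tool:
  plan:
    - [0, [-0.1, 0, 0], [0, 0, 0.15]]
    - [0, [0, 0, 0], [0, 0, 0.17]]
    - [0, [0, 0, 0], [0, 0, 0.17]]
    - [0, [0, 0, 0], [0, 0, 0.17]]
    - [0, [0, 0, 0], [0, 0, 0.17]]
    - [0, [0, 0, 0], [0, 0, 0.1]]
    - [0, [0, 0, 0], [0, 0, 0]]
    - [0, [0, 0, 0], [0, 0, 0]]

```text
clock: 6.2
ee_pos: [0.5777, -0.059, 0.1361]
eef_rot: [[0.968, 0.253, 0.005], [0.253, -0.968, -0.0], [0.005, 0.002, -1.0]]
wrist_force: [-0.6, 0.6, 1.1]
gripper_width: 0.0118
```

```bash
python3 -c "
from h import *
rep(M(0,75,134),-74.8)
"
```

```text
t 6.2 pos [ 0.5777 -0.059   0.1361] yaw y -75.4 tilt [ 0.005 -0.    -1.   ] F [-0.6  0.6  1.1] q [ 14.  26. -14. 105.   8.  49. -80.] w 0.0118
tool shift cm [0.   0.15 0.21]
turn z rad -0.01
manifold xy mm [-0.  76.5]
```

drive_tool:
  plan:
    - [0.5, [0, 0, 0], [0, 0, 0]]
    - [0.5, [0, 0, 0], [0, 0, 0]]
    - [0.5, [0, 0, -1.5], [0, 0, 0]]
    - [0.5, [0, 0, -3], [0, 0, 0]]
    - [0.5, [0, 0, -3], [0, 0, 0]]
    - [0.5, [1.3, 3.2, -1], [0, 0, 0]]
    - [0.5, [1.4, 3.2, 0], [0, 0, 0]]
    - [0.5, [0, 0, 0], [0, 0, 0]]

```text
clock: 7.2
ee_pos: [0.6225, -0.1152, 0.23]
eef_rot: [[0.966, 0.257, 0.012], [0.257, -0.966, -0.001], [0.011, 0.004, -1.0]]
wrist_force: [-0.5, -0.1, 0.1]
gripper_width: 0.046
```

drive_tool:
  plan:
    - [0.5, [0, 0, 0], [0, 0, -0.18]]
    - [0.5, [0, 0, 0], [0, 0, -0.18]]
    - [0.5, [0, 0, 0], [0, 0, -0.18]]
    - [0.5, [0, 0, 0], [0, 0, -0.18]]
    - [0.5, [0, 0, 0], [0, 0, -0.18]]
    - [0.5, [0, 0, 0], [0, 0, -0.18]]
    - [0.5, [0, 0, 0], [0, 0, -0.18]]
    - [0.5, [0, 0, 0], [0, 0, -0.18]]

```text
clock: 8.2
ee_pos: [0.6194, -0.1066, 0.2355]
eef_rot: [[-0.185, 0.983, 0.013], [0.983, 0.185, 0.001], [-0.002, 0.013, -1.0]]
wrist_force: [0.4, 0.7, 0.0]
gripper_width: 0.0459
```

```bash
python3 -c "
from h import *
rep(M(27,12.5,150),15.2)
d=snap('top','pics/top2.png');e=snap('scene','pics/scene2.png')
a=d['pixels'][160:260,220:340,::-1];b=e['pixels'][150:250,240:360,::-1]
cv2.imwrite('pics/c4.png',np.hstack([cv2.resize(a,(300,250),interpolation=2),cv2.resize(b,(500,417),interpolation=2)[:250+0]]) if 0 else cv2.resize(b,(720,600),interpolation=2))
"
```

```text
t 8.2 pos [ 0.6194 -0.1066  0.2355] yaw y 10.7 tilt [ 0.013  0.001 -1.   ] F [0.4 0.7 0. ] q [ 30.  27. -32.  93.  15.  64.   5.] w 0.0459
tool shift cm [-0.71 -0.12  8.55]
turn z rad -0.079
manifold xy mm [27.7 19.7]
```

View pics/c4.png

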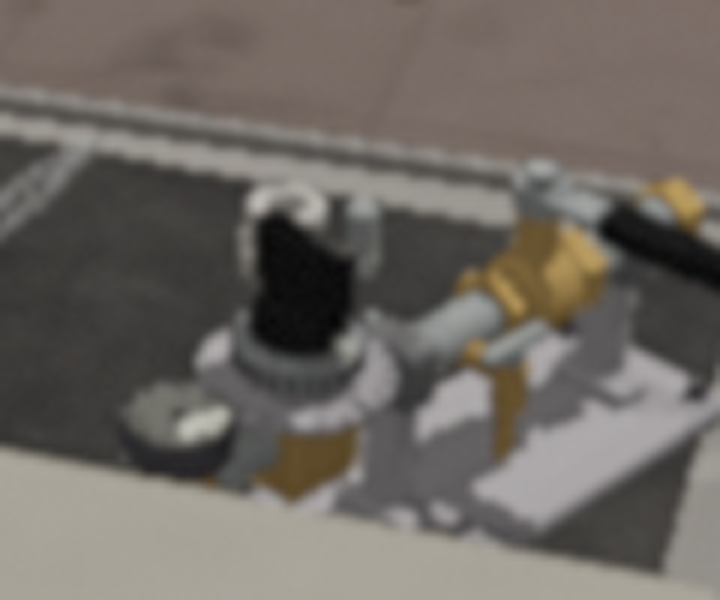

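```bash
python3 -c "
from h import *
d=load('pics/scene2.npz')
c=lambda p:((proj(d,p)-[240,150])*6).round(0)
for z in (122,128,134,161):
  print(z,[(a,c(M(-24*np.cos(a),75+24*np.sin(a),z))) for a in(-.3,-.12,0,.12,.3)])
print('tail161',c(M(20,75,161)),'pin',c(M(27,12.5,135)))
"
```

```text
122 [(-0.3, array([354., 336.])), (-0.12, array([348., 341.])), (0, array([343., 344.])), (0.12, array([337., 347.])), (0.3, array([327., 351.]))]
128 [(-0.3, array([355., 321.])), (-0.12, array([349., 327.])), (0, array([344., 330.])), (0.12, array([338., 333.])), (0.3, array([327., 336.]))]
134 [(-0.3, array([356., 307.])), (-0.12, array([350., 312.])), (0, array([344., 316.])), (0.12, array([338., 318.])), (0.3, array([328., 322.]))]
161 [(-0.3, array([360., 241.])), (-0.12, array([354., 246.])), (0, array([349., 249.])), (0.12, array([343., 252.])), (0.3, array([332., 255.]))]
tail161 [257. 202.] pin [358. 199.]
```

drive_tool:
  plan:
    - [0.5, [-0.7, -0.1, 1], [0.013, 0, -0.08]]
    - [0.5, [0, 0, 2.5], [0, 0, 0]]
    - [0.5, [0, 0, 2.5], [0, 0, 0]]
    - [0.5, [0, 0, 1.5], [0, 0, 0]]
    - [0.5, [0, 0, 0.6], [0, 0, 0]]
    - [0.5, [0, 0, 0], [0, 0, 0]]
    - [0.5, [0, 0, 0], [0, 0, 0]]
    - [0.5, [0, 0, 0], [0, 0, 0]]

```text
clock: 9.3
ee_pos: [0.621, -0.1116, 0.157]
eef_rot: [[-0.244, 0.97, 0.006], [0.97, 0.244, -0.003], [-0.004, 0.005, -1.0]]
wrist_force: [-0.5, -0.2, 1.0]
gripper_width: 0.0459
```

```bash
python3 -c "
from h import *
rep(M(27,12.5,121),15.2)
"
```

```text
t 9.3 pos [ 0.621  -0.1116  0.157 ] yaw y 14.1 tilt [ 0.006 -0.003 -1.   ] F [-0.5 -0.2  1. ] q [ 29.  32. -30.  96.  19.  56.   6.] w 0.0459
tool shift cm [-0.18 -0.11  3.6 ]
turn z rad -0.018
manifold xy mm [28.  14.4]
```

drive_tool:
  plan:
    - [0.5, [-0.2, -0.1, 1], [0, 0, 0]]
    - [0.5, [0, 0, 1.5], [0, 0, 0]]
    - [0.5, [0, 0, 1.0], [0, 0, 0]]
    - [0.5, [0, 0, 0], [0, 0, 0]]
    - [0, [0, 0, 0], [0, 0, 0]]
    - [0, [0, 0, 0], [0, 0, 0]]
    - [0, [0, 0, 0], [0, 0, 0]]
    - [0, [0, 0, 0], [0, 0, 0]]

```text
clock: 10.3
ee_pos: [0.6209, -0.1141, 0.12]
eef_rot: [[-0.244, 0.97, 0.006], [0.97, 0.244, -0.003], [-0.004, 0.005, -1.0]]
wrist_force: [-0.5, 0.2, -0.4]
gripper_width: 0.0108
```

```bash
python3 -c "
from h import *
rep(M(27,12.5,121),15.2)
"
```

```text
t 10.3 pos [ 0.6209 -0.1141  0.12  ] yaw y 14.1 tilt [ 0.006 -0.003 -1.   ] F [-0.5  0.2 -0.4] q [ 28.  35. -29.  98.  21.  53.   5.] w 0.0108
tool shift cm [ 0.05 -0.02 -0.1 ]
turn z rad -0.019
manifold xy mm [27.2 12. ]
```

drive_tool:
  plan:
    - [0, [-0.34, -1.0, 0], [0, 0, 0]]
    - [0, [-0.18, -1.04, 0], [0, 0, 0]]
    - [0, [-0.02, -1.05, 0], [0, 0, 0]]
    - [0, [0.14, -1.05, 0], [0, 0, 0]]
    - [0, [0.3, -1.0, 0], [0, 0, 0]]
    - [0, [0, 0, 0], [0, 0, 0]]
    - [0, [0, 0, 0], [0, 0, 0]]
    - [0, [0, 0, 0], [0, 0, 0]]

```text
clock: 11.3
ee_pos: [0.5787, -0.1326, 0.1199]
eef_rot: [[-0.237, 0.971, 0.03], [0.971, 0.237, -0.004], [-0.011, 0.028, -1.0]]
wrist_force: [0.5, -0.2, -2.7]
gripper_width: 0.0109
```

```bash
python3 -c "
from h import *
rep(M(-34,16,121),15.2)
"
```

```text
t 11.3 pos [ 0.5787 -0.1326  0.1199] yaw y 13.7 tilt [ 0.03  -0.004 -1.   ] F [ 0.5 -0.2 -2.7] q [ 33.  31. -30. 104.  20.  48.   7.] w 0.0109
tool shift cm [ 1.04 -1.59 -0.16]
turn z rad -0.026
manifold xy mm [-18.3   5.2]
```

drive_tool:
  plan:
    - [0, [0.35, -0.6, 0], [0.025, 0.01, 0]]
    - [0, [0.35, -0.6, 0], [0, 0, 0]]
    - [0, [0.35, -0.5, 0], [0, 0, 0]]
    - [0, [0.15, -0.25, 0], [0, 0, 0]]
    - [0, [0, 0, 0], [0, 0, 0]]
    - [0, [0, 0, 0], [0, 0, 0]]
    - [0, [0, 0, 0], [0, 0, 0]]
    - [0, [0, 0, 0], [0, 0, 0]]

```text
clock: 12.3
ee_pos: [0.5623, -0.1316, 0.1201]
eef_rot: [[-0.233, 0.972, 0.012], [0.972, 0.233, -0.006], [-0.009, 0.01, -1.0]]
wrist_force: [1.6, -1.1, -3.3]
gripper_width: 0.0104
```

```bash
python3 -c "
from h import *
rep(M(-34,16,121),15.2)
"
```

```text
t 12.3 pos [ 0.5623 -0.1316  0.1201] yaw y 13.5 tilt [ 0.012 -0.006 -1.   ] F [ 1.6 -1.1 -3.3] q [ 33.  30. -30. 106.  20.  49.   7.] w 0.0104
tool shift cm [ 0.56 -0.02 -0.1 ]
turn z rad -0.03
manifold xy mm [-34.   10.4]
```

drive_tool:
  plan:
    - [0, [0.3, -0.15, 0], [0, 0, 0]]
    - [0, [0.2, -0.15, 0], [0, 0, 0]]
    - [0, [0, -0.2, 0], [0, 0, 0]]
    - [0, [0, -0.2, 0], [0, 0, 0]]
    - [0, [0, -0.2, 0], [0, 0, 0]]
    - [0, [0, 0, 0], [0, 0, 0]]
    - [0, [0, 0, 0], [0, 0, 0]]
    - [0, [0, 0, 0], [0, 0, 0]]

```text
clock: 13.3
ee_pos: [0.5614, -0.1312, 0.1202]
eef_rot: [[-0.233, 0.972, 0.033], [0.972, 0.234, -0.008], [-0.016, 0.03, -0.999]]
wrist_force: [3.2, -1.6, -4.4]
gripper_width: 0.0107
```

```bash
python3 -c "
from h import *
rep(M(-34,16,121),15.2)
"
```

```text
t 13.3 pos [ 0.5614 -0.1312  0.1202] yaw y 13.5 tilt [ 0.033 -0.008 -0.999] F [ 3.2 -1.6 -4.4] q [ 33.  29. -30. 107.  20.  47.   7.] w 0.0107
tool shift cm [ 0.49  0.06 -0.09]
turn z rad -0.029
manifold xy mm [-34.7  11.1]
```

drive_tool:
  plan:
    - [0.5, [0, 0, 0], [0, 0, 0]]
    - [0.5, [0, 0, 0], [0, 0, 0]]
    - [0.5, [0, 0, 0], [0.03, 0.015, 0]]
    - [0.5, [0, 0, -2], [0, 0, 0]]
    - [0.5, [0, 0, -3], [0, 0, 0]]
    - [0.5, [0, 0, -3], [0, 0, 0]]
    - [0.5, [-3.6, -1.9, 0], [0, 0, 0]]
    - [0.5, [-3.6, -1.9, 0], [0, 0, 0]]

```text
clock: 14.3
ee_pos: [0.54, -0.2053, 0.2047]
eef_rot: [[-0.246, 0.969, -0.005], [0.969, 0.246, 0.001], [0.002, -0.005, -1.0]]
wrist_force: [-0.2, -0.4, 0.2]
gripper_width: 0.046
```

drive_tool:
  plan:
    - [0.5, [0, 0, 0], [0, 0, 0.18]]
    - [0.5, [0, 0, 0], [0, 0, 0.18]]
    - [0.5, [0, 0, 0], [0, 0, 0.18]]
    - [0.5, [0, 0, 0], [0, 0, 0.18]]
    - [0.5, [0, 0, 0], [0, 0, 0.18]]
    - [0.5, [0, 0, 0], [0, 0, 0.18]]
    - [0.5, [0, 0, 0], [0, 0, 0.18]]
    - [0.5, [0, 0, 0], [0, 0, 0.18]]

```text
clock: 15.3
ee_pos: [0.536, -0.2072, 0.2061]
eef_rot: [[0.946, 0.325, -0.01], [0.325, -0.946, 0.002], [-0.009, -0.005, -1.0]]
wrist_force: [-0.1, 0.1, 0.1]
gripper_width: 0.0457
```

```bash
python3 -c "
from h import *
rep(M(-72,-61,114),-75)
d=snap('top','pics/top3.png');e=snap('scene','pics/scene3.png')
a=d['pixels'][160:260,220:340,::-1];b=e['pixels'][150:250,240:360,::-1]
cv2.imwrite('pics/c5.png',np.hstack([cv2.resize(a,(300,250),interpolation=2),cv2.resize(b[:,:100],(500,500),interpolation=2)[:250]]) if 0 else np.hstack([cv2.resize(x,(400,400),interpolation=2) for x in (a[:,:100],b[:,:100])]))
c=lambda p:((proj(d,p)-[220,160])*4).round(0);f=lambda p:((proj(e,p)-[240,150])*4).round(0)
for n,p in dict(pin_tight=M(-34,16,135),pin95=M(68*np.sin(-.424),75-68*np.cos(.424),135),nub0=M(-24,75,122)).items(): print(n,c(p),f(p))
"
```

```text
t 15.3 pos [ 0.536  -0.2072  0.2061] yaw y -71.0 tilt [-0.01   0.002 -1.   ] F [-0.1  0.1  0.1] q [ 29.  21. -14. 102.   6.  58. -59.] w 0.0457
tool shift cm [0.76 0.63 9.2 ]
turn z rad 0.069
manifold xy mm [-79.1 -55.6]
pin_tight [323. 246.] [318. 177.]
pin95 [326. 234.] [313. 170.]
nub0 [213. 256.] [228. 230.]
```

View pics/c5.png

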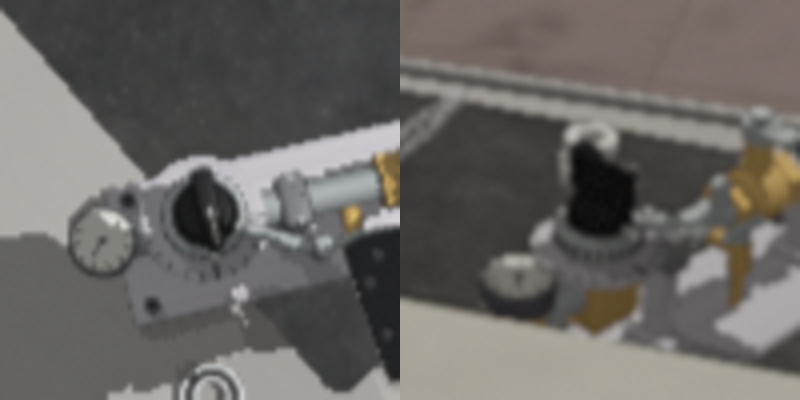

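```bash
python3 -c "
from h import *
d=load('pics/top3.npz')
f=lambda u,v,z:RM.T@(ray(d,220+u/4,160+v/4,z/1000)[:2]-O)*1000
for a,b in [((219,247),(202,175)),((220,243),(210,208))]:
  A=f(*a,161);B=f(*b,161);print(A.round(1),B.round(1),np.arctan2((A-B)[1],-(A-B)[0]).round(3))
P=f(323,245,135);print(P.round(1),'ring',0.523+np.arctan2(-P[0],75-P[1]))
print('long',f(216,270,103).round(1))
"
```

```text
[-24.   73.9] [15.8 73.3] 0.015
[-22.   72.9] [-2.6 73.5] -0.031
[-33.5  16. ] ring 1.0391337135868601
long [-30.1  73.9]
```

drive_tool:
  plan:
    - [0.5, [0.8, 0.6, 0], [0, 0.01, 0.07]]
    - [0.5, [0, 0, 1.5], [0, 0, 0]]
    - [0.5, [0, 0, 2], [0, 0, 0]]
    - [0.5, [0, 0, 1.5], [0, 0, 0]]
    - [0.5, [0, 0, 0.5], [0, 0, 0]]
    - [0.5, [0, 0, 0], [0, 0, 0]]
    - [0.5, [0, 0, 0], [0, 0, 0]]
    - [0.5, [0, 0, 0], [0, 0, 0]]

```text
clock: 16.4
ee_pos: [0.5441, -0.2084, 0.1479]
eef_rot: [[0.96, 0.281, -0.003], [0.281, -0.96, 0.005], [-0.001, -0.006, -1.0]]
wrist_force: [-0.4, 0.7, -0.6]
gripper_width: 0.046
```

```bash
python3 -c "
from h import *
rep(M(-72,-61,114),-75)
"
```

```text
t 16.4 pos [ 0.5441 -0.2084  0.1479] yaw y -73.7 tilt [-0.003  0.005 -1.   ] F [-0.4  0.7 -0.6] q [ 28.  26. -13. 104.   7.  51. -62.] w 0.046
tool shift cm [-0.04  0.23  3.38]
turn z rad 0.023
manifold xy mm [-71.6 -58.9]
```

drive_tool:
  plan:
    - [0.5, [0, 0.2, 1], [0, 0, 0.02]]
    - [0.5, [0, 0, 1.5], [0, 0, 0]]
    - [0.5, [0, 0, 0.9], [0, 0, 0]]
    - [0.5, [0, 0, 0], [0, 0, 0]]
    - [0, [0, 0, 0], [0, 0, 0]]
    - [0, [0, 0, 0], [0, 0, 0]]
    - [0, [0, 0, 0], [0, 0, 0]]
    - [0, [0, 0, 0], [0, 0, 0]]

```text
clock: 17.4
ee_pos: [0.5445, -0.2094, 0.1118]
eef_rot: [[0.965, 0.262, -0.003], [0.262, -0.965, 0.006], [-0.001, -0.007, -1.0]]
wrist_force: [-0.2, 1.6, -0.4]
gripper_width: 0.0179
```

```bash
python3 - <<'E'
from h import *
rep(M(-72,-61,114),-75)
# suggest: chords, tool frame turning -0.17/row
p=72;n=9;a0=0.02
for i in range(n+1):
    a=a0+i*.172; print(round(a,2), end=' ')
da=.172; print('\nper-row shift in lever frame: radial(in, tool x)',p*(1-np.cos(da)),'tangential',p*np.sin(da))
E
```

```text
t 17.4 pos [ 0.5445 -0.2094  0.1118] yaw y -74.8 tilt [-0.003  0.006 -1.   ] F [-0.2  1.6 -0.4] q [ 28.  29. -13. 105.   8.  47. -64.] w 0.0179
tool shift cm [-0.05  0.1  -0.22]
turn z rad 0.003
manifold xy mm [-71.5 -60. ]
0.02 0.19 0.36 0.54 0.71 0.88 1.05 1.22 1.4 1.57 
per-row shift in lever frame: radial(in, tool x) 1.0624009486949042 tangential 12.323028882392425
```

drive_tool:
  plan:
    - [0, [0.1, 1.2, 0], [0, 0, -0.17]]
    - [0, [0.1, 1.2, 0], [0, 0, -0.17]]
    - [0, [0.1, 1.2, 0], [0, 0, -0.17]]
    - [0, [0.1, 1.2, 0], [0, 0, -0.17]]
    - [0, [0.1, 1.2, 0], [0, 0, -0.17]]
    - [0, [0.1, 1.2, 0], [0, 0, -0.17]]
    - [0, [0, 0, 0], [0, 0, 0]]
    - [0, [0, 0, 0], [0, 0, 0]]

```text
clock: 18.4
ee_pos: [0.5953, -0.2579, 0.1118]
eef_rot: [[0.257, 0.966, -0.001], [0.966, -0.257, 0.008], [0.008, -0.003, -1.0]]
wrist_force: [0.4, 0.5, -0.2]
gripper_width: 0.018
```

```bash
python3 -c "
from h import *
rep(M(0,-132,114),15.2)
s=observe();m=RM.T@(s['ee_pos'][:2]-O)*1000-[0,-60];print(m,np.hypot(*m),'lever',np.arctan2(-m[1],-m[0]))
"
```

```text
t 18.4 pos [ 0.5953 -0.2579  0.1118] yaw y -14.9 tilt [-0.001  0.008 -1.   ] F [ 0.4  0.5 -0.2] q [ 39.  36. -26.  95.  18.  53.  -8.] w 0.018
tool shift cm [ 0.73  3.64 -0.23]
turn z rad -0.525
manifold xy mm [ -35.2 -120.1]
[-35.20127797 -60.0759462 ] 69.62937083174211 lever 1.0407745297589077
```

drive_tool:
  plan:
    - [0, [0.1, 1.2, 0], [0, 0, -0.17]]
    - [0, [0.1, 1.2, 0], [0, 0, -0.17]]
    - [0, [0, 1.2, 0], [0, 0, -0.17]]
    - [0, [0, 0.5, 0], [0, 0, -0.08]]
    - [0, [0, 0.4, 0], [0, 0, -0.03]]
    - [0, [0, 0.3, 0], [0, 0, 0]]
    - [0, [0, 0, 0], [0, 0, 0]]
    - [0, [0, 0, 0], [0, 0, 0]]

```text
clock: 19.4
ee_pos: [0.6302, -0.2571, 0.1118]
eef_rot: [[-0.338, 0.941, -0.026], [0.941, 0.338, 0.007], [0.015, -0.022, -1.0]]
wrist_force: [-0.4, 1.4, -1.4]
gripper_width: 0.0182
```

```bash
python3 -c "
from h import *
rep(M(0,-132,114),15.2)
s=observe();m=RM.T@(s['ee_pos'][:2]-O)*1000-[0,-60];print(m,np.hypot(*m),'lever',np.arctan2(-m[1],-m[0]))
"
```

```text
t 19.4 pos [ 0.6302 -0.2571  0.1118] yaw y 19.8 tilt [-0.026  0.007 -1.   ] F [-0.4  1.4 -1.4] q [ 41.  41. -33.  89.  25.  59.  21.] w 0.0182
tool shift cm [-0.37  0.1  -0.23]
turn z rad 0.08
manifold xy mm [  -1.3 -128.4]
[ -1.33358719 -68.41058014] 68.42357729557096 lever 1.5513049220741235
```

drive_tool:
  plan:
    - [0, [0, 0.3, 0], [0, 0, 0.04]]
    - [0, [0, 0.3, 0], [0, 0, 0.04]]
    - [0, [0, 0.3, 0], [0, 0, 0]]
    - [0, [0, 0.2, 0], [0, 0, 0]]
    - [0, [0, 0, 0], [0, 0, 0]]
    - [0, [0, 0, 0], [0, 0, 0]]
    - [0, [0, 0, 0], [0, 0, 0]]
    - [0, [0, 0, 0], [0, 0, 0]]

```text
clock: 20.4
ee_pos: [0.6298, -0.2574, 0.1115]
eef_rot: [[-0.26, 0.964, -0.049], [0.965, 0.26, -0.001], [0.012, -0.047, -0.999]]
wrist_force: [-1.4, 0.0, 0.4]
gripper_width: 0.0176
```

drive_tool:
  plan:
    - [0.5, [0, 0, 0], [0, 0, 0]]
    - [0.5, [0, 0, 0], [0, 0, 0]]
    - [0.5, [0, 0, 0], [0, 0, 0]]
    - [0.5, [0, 0, -1], [0, 0, 0]]
    - [0.5, [0, 0, -2], [0, 0, 0]]
    - [0.5, [0, 0, -3], [0, 0, 0]]
    - [0.5, [0, 0, -3], [0, 0, 0]]
    - [0.5, [0, 0, -2], [0, 0, 0]]

```text
clock: 21.4
ee_pos: [0.6362, -0.2573, 0.2288]
eef_rot: [[-0.26, 0.964, -0.047], [0.965, 0.261, -0.001], [0.011, -0.045, -0.999]]
wrist_force: [-0.3, 0.5, 0.1]
gripper_width: 0.0462
```

drive_tool:
  plan:
    - [0.5, [-4, -4, 0], [0, 0, 0]]
    - [0.5, [-4, -4, 0], [0, 0, 0]]
    - [0.5, [-4, -4, 0], [0, 0, 0]]
    - [0.5, [-4, -4, 0], [0, 0, 0]]
    - [0.5, [-2, -2, 0], [0, 0, 0]]
    - [0.5, [0, 0, 0], [0, 0, 0]]
    - [0.5, [0, 0, 0], [0, 0, 0]]
    - [0.5, [0, 0, 0], [0, 0, 0]]

```text
clock: 22.4
ee_pos: [0.5136, -0.4806, 0.2507]
eef_rot: [[-0.268, 0.963, -0.029], [0.963, 0.268, -0.009], [-0.001, -0.031, -1.0]]
wrist_force: [-0.4, 0.0, 0.2]
gripper_width: 0.046
```

```bash
python3 -c "
from h import *
rep()
d=snap('top','pics/top4.png')
cv2.imwrite('pics/c6.png',cv2.resize(d['pixels'][120:280,225:385,::-1],(600,600),interpolation=2))
f=lambda p:((proj(d,p)-[225,120])*3.75).round(0)
for n,p in dict(levtip=M(0,-162,133),lev147=M(-102*np.cos(1.47),-60-102*np.sin(1.47),133),hub=M(0,-60,137),pin=M(-34,16,135)).items(): print(n,f(p))
"
```

```text
t 22.4 pos [ 0.5136 -0.4806  0.2507] yaw y 15.6 tilt [-0.029 -0.009 -1.   ] F [-0.4  0.   0.2] q [ 60.  35. -32.  79.  20.  73.  42.] w 0.046
manifold xy mm [-172.4 -313.5]
levtip [557. 256.]
lev147 [561. 273.]
hub [394. 294.]
pin [284. 381.]
```

View pics/c6.png

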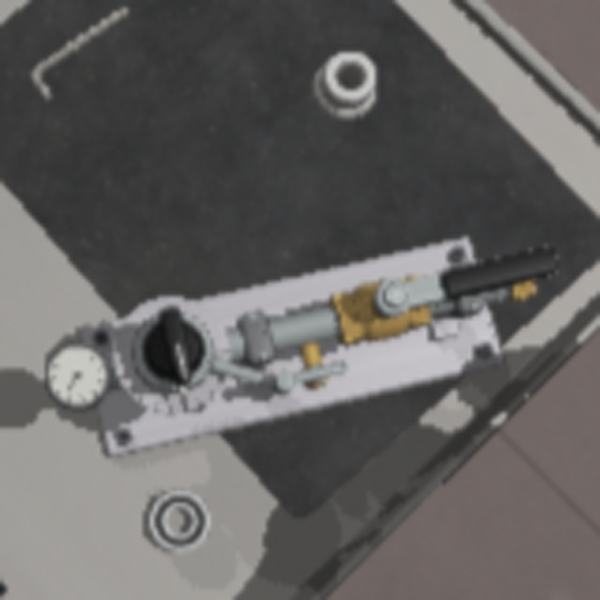

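```bash
python3 -c "
from h import *
print(job.job_done())"
```

```text
the job is handed in; nothing more can be done
None
```

The air line is back in service and I handed the job in at about 22 s; the hand-in gave no verdict.

I did the steps in the required order:

1. **Throttle:** I pinched the knob and turned it clockwise by about 0.95 rad onto the long mark.
2. **Lock ring:** I gripped its pin and swung it clockwise until it stopped moving.
3. **Shut-off lever:** I gripped the sleeve and swung it to its stop, then released it and moved the arm clear.

What the last checks showed:

| Part | Checked in | Reading | Required |
|---|---|---|---|
| Knob | top picture after the ring was tightened | between -0.03 and +0.02 rad | within ±0.12 |
| Lock ring | same picture; pin seen at the tight spot again at the end | about 1.04 rad | above 0.95 |
| Shut-off lever | final top picture | about 1.55 rad | above 1.47 |
| Drain cock | final top picture | tab lies along the pipe, judged by eye | under 0.2 rad |

- **Die and bearing:** both looked to be where they started in the final picture, by eye and not measured.
- **Vial:** it was outside the final crop, so I did not check it again. The arm never worked near it, and the contact forces I read stayed at a few newtons.
- **Disagreements:**
  - One blurry side view could have read the knob up to 0.12 rad low. The clearer top view taken later did not support that.
  - The gripper read 10.4–10.9 mm on the ring pin, which is given as 12 mm. The pin sat off-centre in the pads, but the swing still ended on the stop.

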